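# Pack the last two shortbreads into the round tin

### The arm

A 6-joint arm with a two-finger parallel gripper is mounted at the origin on a cart in front of the work surface, level with it; the furniture and walls round the work are solid. World frame = base frame: x ahead of the robot, y to its left, z up, the work surface at z = 0. Lengths are in mm, angles in rad, forces in N, time in s.
With the tool pointing down it reaches from about 350 to 975 mm from the base axis. Payload 7.1 kg.
Tool frame: the origin (TCP) lies midway between the tips of the shut fingers; the grasp point (between the pads) lies 19 mm behind it (ctrl.grasp_offset is the distance from the TCP to the grasp point, in mm); z points along the fingers, y is the line along which they close (so a half turn about z gives the same grasp; the last joint's range is limited). The gripper opens to 88 mm and grips with 3 to 60 N. Pads are 20 mm wide; open, the fingers measure 115 mm over their backs; the gripper's body (75 mm by 178 mm) begins 61 mm behind the grasp point.
Start: joints at [-1.205, 0.423, 1.63, -0, 1.089, -0.019], TCP at [234.625, -579.272, 222.675] pointing down, gripper open.
Joint ranges: [-3, 3], [-0.9, 2.11], [0.09, 2.58], [-1.31, 4.45], [0.11, 2.69], [-2.54, 2.54]. Speed limits (rad/s): [2.39, 2.39, 3.01, 3.14, 3.14, 3.14].

### API

Orientations are given as a rotation vector (axis times angle).
In Python, from workcell import ctrl gives the robot as it stands. The module is installed in compiled form; this text tells all that it offers.
- The arm moves only by the tool servo_tool, never from a script. Its argument "rows" is a list of rows, each a list of 7 numbers: the turn, a rotation vector about the tool's x, y, z as a fraction of full scale, then the shift along the tool's x, y, z as a fraction of full scale, then the finger opening in mm, from 0 to 87.8. A call has 1 to 10 rows; each row is the pose to reach, as a shift and turn from the pose commanded when the call began, along the tool's axes at that moment; what a row does not reach only later rows make up. Full scale, the value 1, is 20 cm for a shift and 1.5 rad for a turn. A row lasts 1/8 s, in which the tool goes at most 62.5 mm and 10.7 degrees, less where a joint would pass 70% of its speed; a pose out of reach is approached as far as the arm can. A call with a number of a shift or a turn outside -1 to 1 is refused whole. A call with a gripper value outside its range is refused whole. The fingers move at their own pace and stop on an object; the grip force is fixed at half the most. Time passes only in rows, so rows that repeat a pose let the fingers close. It gives the time, the measured TCP pose, the force, the opening and the grip force at its end, in the units of the state.
- ctrl.get_obs(): the state, without advancing time (a new reading comes with each control period).
- ctrl.get_image(name): name is "side" or "top"; returns (picture, depth): 384x512x3 uint8, red, green, blue; 384x512 float32, mm along the optical axis (not along the pixel's ray), 0 where there is no reading.
- ctrl.camera_info(name): a dict with "intrinsics" (3x3 intrinsics, pixels), "R" (3x3) and "t" (3): a world point X has camera coordinates R X + t. Camera axes: x right, y down, z forward; pixel columns grow to the right and rows downward; lengths in mm; the calibration is good to about 2 mm. A picture is of the moment at which its call begins. camera_info takes no time and is no camera call.
- ctrl.close_job(): hands the job in; it is judged then, once.
The state is a dict: "t": time; "qpos": joint angles; "qvel": joint speeds; "joint_torque": joint torques, N m; "ee_pos": TCP position; "orientation": TCP orientation; "ft_force": force on the tool from outside, world axes, zero at the start; "moment": the same for the moment, N m; "width": finger opening in mm; "grasp_force": force on a finger pad.
Only numpy, scipy, OpenCV 4.12 (cv2) and the standard library are available. Lean on these libraries where they do the work, as an engineer would, in place of code of your own. Each camera call takes 0.05 s, during which the arm holds its last target. There are 200 camera calls.

### The job

Put the two shortbread rounds from the board into the round biscuit tin with the five that have slid about in it, so that all seven lie flat on the tin's floor in one layer, top side up: one in the middle and six close round it under the curled rim. They only just fit, so slide them together to make room, and be gentle: shortbread cracks. Leave the tin about where it stands and the other things on the worktop alone.

Things in the scene. Friction and masses are not known exactly. Their poses are not given: they have to be found in the camera images.
- tin: shallow round open steel tin, loose, about 0.8 kg. Inner radius 85.25 mm, outer 88 mm, floor 3 mm above its underside. Its rim is curled inward: mouth radius 81.75 mm, bead 19.25 to 22.75 mm above the underside; biscuits lying in the tin (tops at 16 to 18 mm) slide under it to the wall; one set in from above must come down 4 mm further in, then slide out. Origin: centre of its underside, z up
- board: wooden serving board, 150 mm along its x, 250 mm along its y, 14 mm thick, fixed; origin at the centre of its underside; the two biscuits still to be packed lie on it
- biscuit_1: round shortbread, 56 mm diameter, home-baked 13 to 15 mm thick (they differ: feel for the top), edges rounded 2 mm, about 30 g; slides easily in the tin (friction about 0.25), also when dragged by a fingertip pressing lightly on its top; cracks above about 60 N; origin at the centre of its underside, z up out of its pricked top. At the start loose in the tin, in the middle or by the wall
- biscuit_2: round shortbread, 56 mm diameter, home-baked 13 to 15 mm thick (they differ: feel for the top), edges rounded 2 mm, about 30 g; slides easily in the tin (friction about 0.25), also when dragged by a fingertip pressing lightly on its top; cracks above about 60 N; origin at the centre of its underside, z up out of its pricked top. At the start loose in the tin, in the middle or by the wall
- biscuit_3: round shortbread, 56 mm diameter, home-baked 13 to 15 mm thick (they differ: feel for the top), edges rounded 2 mm, about 30 g; slides easily in the tin (friction about 0.25), also when dragged by a fingertip pressing lightly on its top; cracks above about 60 N; origin at the centre of its underside, z up out of its pricked top. At the start loose in the tin, in the middle or by the wall
- biscuit_4: round shortbread, 56 mm diameter, home-baked 13 to 15 mm thick (they differ: feel for the top), edges rounded 2 mm, about 30 g; slides easily in the tin (friction about 0.25), also when dragged by a fingertip pressing lightly on its top; cracks above about 60 N; origin at the centre of its underside, z up out of its pricked top. At the start loose in the tin, in the middle or by the wall
- biscuit_5: round shortbread, 56 mm diameter, home-baked 13 to 15 mm thick (they differ: feel for the top), edges rounded 2 mm, about 30 g; slides easily in the tin (friction about 0.25), also when dragged by a fingertip pressing lightly on its top; cracks above about 60 N; origin at the centre of its underside, z up out of its pricked top. At the start loose in the tin, in the middle or by the wall
- biscuit_6: round shortbread, 56 mm diameter, home-baked 13 to 15 mm thick (they differ: feel for the top), edges rounded 2 mm, about 30 g; slides easily in the tin (friction about 0.25), also when dragged by a fingertip pressing lightly on its top; cracks above about 60 N; origin at the centre of its underside, z up out of its pricked top. At the start on the board
- biscuit_7: round shortbread, 56 mm diameter, home-baked 13 to 15 mm thick (they differ: feel for the top), edges rounded 2 mm, about 30 g; slides easily in the tin (friction about 0.25), also when dragged by a fingertip pressing lightly on its top; cracks above about 60 N; origin at the centre of its underside, z up out of its pricked top. At the start on the board
- tumbler: bystander: clear glass tumbler, 81 mm diameter, 91 mm tall, behind the work; origin at its underside; leave alone
- teaspoon: bystander: steel teaspoon, 130 mm long, 11 mm high, lying near the front edge; leave alone
- fork: bystander: steel fork, 193 mm long, 15 mm high, lying near the front edge on the left; leave alone
- tea_light: bystander: small tea light in a metal cup, 38 mm diameter, 15 mm high, behind the tin on the left; leave alone
There are look-alikes about, which are no part of the job. What is shaped like the biscuit_5 but blue or pink is not meant. What is shaped like the biscuit_1 but green is not meant.

How it is judged (in metres and radians):
At the end, for the whole second after the job is handed in: all seven biscuits lie in the tin, each within 60.5 mm of the tin's centre, top side up, tilted less than 0.07 rad and with its underside less than 2.5 mm off the tin's floor (rel. height below 5.5 mm), at rest; the tin stands flat on the worktop (horizontal distance between each of biscuit_1, biscuit_2, biscuit_3, biscuit_4, biscuit_5, biscuit_6, biscuit_7 and tin below 0.0605 m and z of biscuit_1 in the frame of tin between 0.001 and 0.0055 m and angle between each of biscuit_1, biscuit_2, biscuit_3, biscuit_4, biscuit_5, biscuit_6, biscuit_7's own z axis and vertical below 0.07 rad and linear speed of each of biscuit_1, biscuit_2, biscuit_3, biscuit_4, biscuit_5, biscuit_6, biscuit_7 below 0.02 m/s and z of biscuit_2 in the frame of tin between 0.001 and 0.0055 m and z of biscuit_3 in the frame of tin between 0.001 and 0.0055 m and z of biscuit_4 in the frame of tin between 0.001 and 0.0055 m and z of biscuit_5 in the frame of tin between 0.001 and 0.0055 m and z of biscuit_6 in the frame of tin between 0.001 and 0.0055 m and z of biscuit_7 in the frame of tin between 0.001 and 0.0055 m and angle between tin's own z axis and vertical below 0.03 rad and height (world z) of tin below 0.004 m); the robot touches nothing.
It fails at once if a biscuit is pressed onto the tin or onto another biscuit with more than 60 N (it would crack) ((contact force between biscuit_1 and biscuit_2 above 60 N or contact force between biscuit_1 and biscuit_3 above 60 N or contact force between biscuit_1 and biscuit_4 above 60 N or contact force between biscuit_1 and biscuit_5 above 60 N or contact force between biscuit_1 and biscuit_6 above 60 N or contact force between biscuit_1 and biscuit_7 above 60 N or contact force between biscuit_1 and tin above 60 N) or (contact force between biscuit_2 and biscuit_3 above 60 N or contact force between biscuit_2 and biscuit_4 above 60 N or contact force between biscuit_2 and biscuit_5 above 60 N or contact force between biscuit_2 and biscuit_6 above 60 N or contact force between biscuit_2 and biscuit_7 above 60 N or contact force between biscuit_2 and tin above 60 N) or (contact force between biscuit_3 and biscuit_4 above 60 N or contact force between biscuit_3 and biscuit_5 above 60 N or contact force between biscuit_3 and biscuit_6 above 60 N or contact force between biscuit_3 and biscuit_7 above 60 N or contact force between biscuit_3 and tin above 60 N) or (contact force between biscuit_4 and biscuit_5 above 60 N or contact force between biscuit_4 and biscuit_6 above 60 N or contact force between biscuit_4 and biscuit_7 above 60 N or contact force between biscuit_4 and tin above 60 N) or (contact force between biscuit_5 and biscuit_6 above 60 N or contact force between biscuit_5 and biscuit_7 above 60 N or contact force between biscuit_5 and tin above 60 N) or (contact force between biscuit_6 and biscuit_7 above 60 N or contact force between biscuit_6 and tin above 60 N) or contact force between biscuit_7 and tin above 60 N).
It fails at once if the tin is moved more than 60 mm from where it stood (distance of tin from where it was at the start of the episode above 0.06 m).
It fails at once if a bystander is moved more than 30 mm (distance of any of tumbler, teaspoon, fork, tea_light from where it was at the start of the episode above 0.03 m).
It also fails if it takes over 72 s, if anything falls off the work surface, if the arm or the gripper's body presses on something with over 40 N, if the wrist force passes 120 N, or if a joint passes its speed limit or range.

## Working session

There is one attempt and no reset: what is moved stays moved. The work goes in short steps, Python scripts to look and compute and a tool call to move; the robot and the scene stay as the last step left them, time stands still between calls to the robot, and variables do not carry over. Pictures are saved under pics/ and viewed, at most 10 in all, crops included, and the job is handed in when it is done.

Besides the shell and the picture viewer there is one more tool, called after ">>>" as name(argument=value, ...), one argument or row to a line, values as JSON. servo_tool: Moves the arm, as the interface text tells. Its arguments: {"type":"object","properties":{"rows":{"type":"array","items":{"type":"array","items":{"type":"number"}}}},"required":["rows"]}

```bash
mkdir -p pics
cat > h.py <<'E'
import numpy as np, cv2
from workcell import ctrl
def grab(n,f=None):
    p,d=ctrl.get_image(n)
    if f: cv2.imwrite('pics/'+f,cv2.cvtColor(p,cv2.COLOR_RGB2BGR))
    return p,d
def ray(n,u,v,z):
    c=ctrl.camera_info(n);K=np.array(c['intrinsics']);R=np.array(c['R']);t=np.array(c['t'])
    o=-R.T@t;d=R.T@np.linalg.inv(K)@np.array([u,v,1.]);return o+d*(z-o[2])/d[2]
def pts(n,d):
    c=ctrl.camera_info(n);K=np.array(c['intrinsics']);R=np.array(c['R']);t=np.array(c['t'])
    v,u=np.mgrid[:d.shape[0],:d.shape[1]]
    P=np.stack([(u-K[0,2])/K[0,0]*d,(v-K[1,2])/K[1,1]*d,d],-1)
    return (P-t)@R
E
python3 - <<'E'
from h import *
p,d=grab('top','t0.png');q,e=grab('side','s0.png')
for n in('top','side'):
    c=ctrl.camera_info(n);R=np.array(c['R']);print(n,c['intrinsics'],-R.T@np.array(c['t']),R[2])
print(ctrl.get_obs())
E
```

```text
top [[410.25490465   0.         258.54099263]
 [  0.         410.25490465 185.11070677]
 [  0.           0.           1.        ]] [ 359.86578097  -44.59216297 1025.80419429] [ 0.21056395 -0.01047935 -0.97752392]
side [[438.3333286    0.         260.2238397 ]
 [  0.         438.3333286  189.05410886]
 [  0.           0.           1.        ]] [  579.2565936  -1031.46072481   775.52337844] [-0.01387692  0.79963021 -0.60033237]
{'t': 0.1, 'qpos': array([-1.20504484e+00,  4.23747021e-01,  1.63060296e+00,  1.16548665e-05,
        1.08862120e+00, -1.89600500e-02]), 'qvel': array([ 2.08599803e-04, -3.60556860e-04, -1.22212566e-03,  3.27402598e-03,
       -5.64019899e-04,  8.84575754e-05]), 'joint_torque': array([ 6.28828548e-04, -5.45609629e+01, -2.74325734e+01,  6.45099347e-02,
        1.87724578e-02, -3.65429867e-05]), 'ee_pos': array([ 234.42663151, -578.82472163,  221.9944755 ]), 'orientation': array([-3.08231806e+00, -6.00315482e-01,  3.57463608e-04]), 'ft_force': array([ 0.58995547, -0.23381493,  0.07623282]), 'moment': array([-0.02841915, -0.00067072, -0.0022579 ]), 'grasp_force': 0.0, 'width': 87.80391325579834}
```

```bash
ls pics
```

```text
s0.png
t0.png
```

View pics/t0.png

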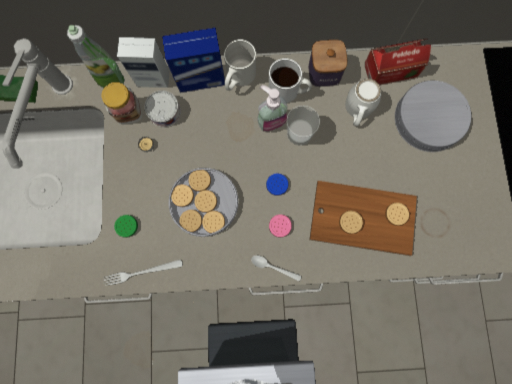

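View pics/s0.png

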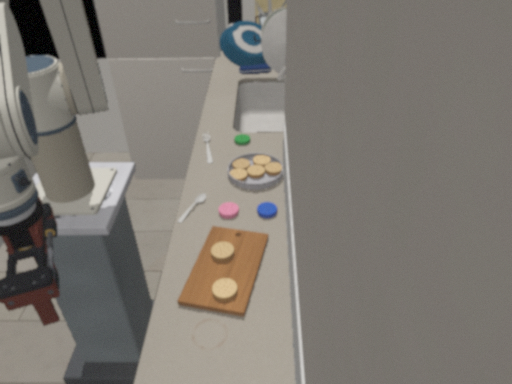

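The top view shows the tin at about px (204,202). Its five biscuits are at (199,180), (182,196), (206,202), (190,221) and (213,222), and the gap is on the right. The board biscuits are at (351,222) and (398,214). The side view agrees: tin at (255,171), board biscuits at (222,252) and (224,290).

```bash
cat >> h.py <<'E'
def biscuits(n,p,box,amin=60):
    h=cv2.cvtColor(p,cv2.COLOR_RGB2HSV)
    m=((h[...,0]>10)&(h[...,0]<28)&(h[...,1]>70)&(h[...,2]>165)).astype(np.uint8)*255
    x0,y0,x1,y1=box;mm=np.zeros_like(m);mm[y0:y1,x0:x1]=m[y0:y1,x0:x1]
    mm=cv2.morphologyEx(mm,cv2.MORPH_CLOSE,np.ones((3,3)))
    dt=cv2.distanceTransform(mm,cv2.DIST_L2,5)
    r=[]
    for c in cv2.findContours((dt>dt.max()*0.55).astype(np.uint8),0,2)[0]:
        M=cv2.moments(c)
        if M['m00']>4:r.append((M['m10']/M['m00'],M['m01']/M['m00'],cv2.contourArea(c)))
    return r,mm
def tin(n,d,xy,zlo=17,zhi=30):
    P=pts(n,d);x,y=xy
    r=np.hypot(P[...,0]-x,P[...,1]-y)
    m=(d>0)&(P[...,2]>zlo)&(P[...,2]<zhi)&(r>70)&(r<105)
    Q=P[m][:,:2];A=np.c_[2*Q,np.ones(len(Q))];s=np.linalg.lstsq(A,(Q**2).sum(1),rcond=None)[0]
    return s[:2],np.sqrt(s[2]+s[:2]@s[:2]),len(Q),np.median(P[m][:,2])
E
python3 - <<'E'
from h import *
p,d=grab('top');q,e=grab('side')
P=pts('top',d);Q=pts('side',e)
for nm,box,z,im in(('top',(160,160,250,245),17,p),('top',(315,185,420,250),28,p),('side',(220,145,292,192),17,q),('side',(180,225,270,312),28,q)):
    r,_=biscuits(nm,im,box);PP=P if nm=='top' else Q
    for u,v,a in r:
        print(nm,round(u,1),round(v,1),a,ray(nm,u,v,z).round(1),'depthpt',PP[int(v+.5),int(u+.5)].round(1))
c=ray('top',204,202,20);print(c)
for n,dd in(('top',d),('side',e)):
    s=c
    for _ in range(3): s,*k=tin(n,dd,s[:2])
    print(n,s,k)
w=P[300-80:300-60,150:250];print(np.median(w[...,2]))
w=P[270:275,340:400];print(np.median(w[...,2]))
E
```

```text
top 212.6 221.0 75.0 [493.1  63.1  17. ] depthpt [493.9  62.7  10.4]
top 190.2 219.6 62.0 [499.8 118.1  17. ] depthpt [499.2 119.2  13.9]
top 204.9 200.9 76.5 [544.6  80.4  17. ] depthpt [544.   80.1  18.8]
top 181.9 194.8 67.0 [563.3 137.6  17. ] depthpt [562.8 137.3  17. ]
top 198.7 179.9 60.0 [599.1  94.6  17. ] depthpt [598.9  93.8  17.1]
top 350.9 221.7 69.5 [ 470.8 -275.2   28. ] depthpt [ 470.2 -275.7   26. ]
top 397.4 213.4 72.0 [ 484.5 -391.1   28. ] depthpt [ 485.6 -390.1   27.9]
side 241.0 168.1 60.5 [501.8  86.9  17. ] depthpt [501.2  94.6  12.4]
side 261.2 164.0 60.0 [564.  109.3  17. ] depthpt [563.1 118.2  10.9]
side 220.8 285.5 161.5 [ 477.6 -388.2   28. ] depthpt [ 477.8 -387.5   25.6]
side 222.7 248.2 51.0 [ 473.1 -272.1   28. ] depthpt [ 473.5 -269.8   26.2]
[541.36988489  82.45637332  20.        ]
top [542.41321645  84.50443717] [np.float64(82.64637122202869), 458, np.float64(20.589336717141197)]
side [545.47902587  83.08312688] [np.float64(83.62868086901692), 181, np.float64(19.577402099258062)]
0.421709871268235
-0.26617747166903777
```

>>> servo_tool(
  rows=[
    [0, 0, -0.79, 1, -1, 0, 0],
    [0, 0, -0.79, 1, -1, 0, 0],
    [0, 0, -0.79, 1, -1, 0, 0],
    [0, 0, -0.79, 1, -1, 0, 0],
    [0, 0, -0.79, 1, -1, 0, 0],
    [0, 0, -0.79, 1, -1, 0, 0],
    [0, 0, -0.79, 1, -1, 0, 0],
  ],
)

```text
t: 1.08
ee_pos: [345.2, -318.2, 222.8]
orientation: [2.217, 2.226, -0.0]
ft_force: [-0.3, -0.7, 0.2]
width: 21.6
grasp_force: 0.0
```

>>> servo_tool(
  rows=[
    [0, 0, 0, 0.3, 0.15, 0.1, 0],
    [0, 0, 0, 0.6, 0.3, 0.2, 0],
    [0, 0, 0, 0.9, 0.45, 0.3, 0],
    [0, 0, 0, 1, 0.5, 0.4, 0],
    [0, 0, 0, 1, 0.5, 0.4, 0],
  ],
)

```text
t: 1.7
ee_pos: [444.8, -116.4, 141.1]
orientation: [-2.216, -2.223, 0.002]
ft_force: [0.2, -0.0, 1.0]
width: 0.2
grasp_force: 0.0
```

>>> servo_tool(
  rows=[
    [0, 0, 0, 0.3, 0.15, 0.1, 0],
    [0, 0, 0, 0.6, 0.3, 0.2, 0],
    [0, 0, 0, 0.9, 0.45, 0.3, 0],
    [0, 0, 0, 1, 0.495, 0.35, 0],
    [0, 0, 0, 1, 0.495, 0.4, 0],
    [0, 0, 0, 1, 0.495, 0.45, 0],
  ],
)

```text
t: 2.45
ee_pos: [543.9, 79.9, 52.4]
orientation: [-2.223, -2.22, 0.001]
ft_force: [-1.3, -0.2, 0.1]
width: 0.5
grasp_force: 0.0
```

>>> servo_tool(
  rows=[
    [0, 0, 0, 0, 0, 0.1, 0],
    [0, 0, 0, 0, 0, 0.15, 0],
    [0, 0, 0, 0, 0, 0.17, 0],
  ],
)

```text
t: 2.82
ee_pos: [543.9, 79.9, 18.4]
orientation: [-2.224, -2.218, 0.001]
ft_force: [-0.5, 0.0, -0.0]
width: 0.3
grasp_force: 0.0
```

>>> servo_tool(
  rows=[
    [0, 0, 0, 0, 0, 0.0025, 0],
    [0, 0, 0, 0, 0, 0.004, 0],
  ],
)

```text
t: 3.08
ee_pos: [544.7, 80.9, 18.4]
orientation: [2.222, 2.22, 0.001]
ft_force: [0.8, -0.3, -0.1]
width: 0.4
grasp_force: 0.0
```

>>> servo_tool(
  rows=[
    [0, 0, 0, 0, 0, 0.002, 0],
    [0, 0, 0, 0, 0, 0.004, 0],
  ],
)

```text
t: 3.32
ee_pos: [544.7, 81.0, 17.9]
orientation: [2.222, 2.22, 0.001]
ft_force: [-2.3, -0.9, 11.2]
width: 0.3
grasp_force: 5.5
```

>>> servo_tool(
  rows=[
    [0, 0, 0, 0, 0, 0.0025, 0],
    [0, 0, 0, 0, 0, 0.0025, 0],
  ],
)

```text
t: 3.58
ee_pos: [544.7, 81.0, 17.9]
orientation: [2.222, 2.22, 0.001]
ft_force: [-3.4, -1.5, 13.0]
width: 0.3
grasp_force: 6.5
```

>>> servo_tool(
  rows=[
    [0, 0, 0, -0.02, 0.015, -0.001, 0],
    [0, 0, 0, -0.05, 0.04, -0.001, 0],
    [0, 0, 0, -0.08, 0.065, -0.001, 0],
    [0, 0, 0, -0.11, 0.09, -0.001, 0],
    [0, 0, 0, -0.14, 0.11, -0.001, 0],
  ],
)

```text
t: 4.2
ee_pos: [566.0, 53.2, 17.9]
orientation: [-2.222, -2.22, 0.0]
ft_force: [-4.4, 1.4, 12.1]
width: 0.2
grasp_force: 6.3
```

```bash
cat >> h.py <<'E'
def look(f):
    p,d=grab('top')
    s=np.array([543.,84.5])
    for _ in range(3): s,*k=tin('top',d,s)
    print('tin',s.round(1),k)
    r,_=biscuits('top',p,(155,155,255,250))
    for u,v,a in r:
        o=ray('top',u,v,17)[:2]-s;print(o.round(1),'r',np.hypot(*o).round(1),'ang',np.degrees(np.arctan2(o[1],o[0])).round(),a)
    if f: cv2.imwrite('pics/'+f,cv2.resize(cv2.cvtColor(p[150:255,150:260],cv2.COLOR_RGB2BGR),None,fx=5,fy=5,interpolation=2))
E
python3 -c "
from h import *
look('a1.png');print(ctrl.get_obs()['ft_force'],ctrl.get_obs()['ee_pos'])"
```

```text
tin [0. 0.] [np.float64(0.0), 0, np.float64(nan)]
[-3.7162933  -1.8006331  10.63281106] [566.69100554  52.5501274   17.93937409]
  return _methods._mean(a, axis=axis, dtype=dtype,
  ret = ret.dtype.type(ret / rcount)
```

View pics/a1.png

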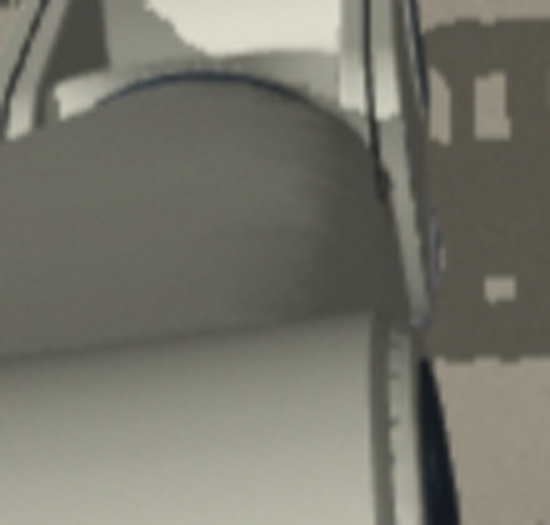

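The arm hides the tin from the top camera. I'll finish the drag, lift, retreat toward the board and then look.

>>> servo_tool(
  rows=[
    [0, 0, 0, -0.03, 0.02, 0, 0],
    [0, 0, 0, -0.06, 0.045, 0, 0],
    [0, 0, 0, -0.07, 0.055, 0, 0],
    [0, 0, 0, -0.07, 0.055, -0.05, 0],
    [0, 0, 0, -0.07, 0.055, -0.25, 0],
  ],
)

```text
t: 4.88
ee_pos: [575.4, 38.9, 65.9]
orientation: [-2.22, -2.218, 0.005]
ft_force: [-0.6, -0.5, -0.2]
width: 0.2
grasp_force: 0.0
```

>>> servo_tool(
  rows=[
    [0, 0, 0, -0.3, -0.1, -0.1, 70],
    [0, 0, 0, -0.6, -0.2, -0.2, 70],
    [0, 0, 0, -0.9, -0.3, -0.2, 70],
    [0, 0, 0, -1, -0.4, -0.2, 70],
    [0, 0, 0, -1, -0.5, -0.2, 70],
  ],
)

```text
t: 5.5
ee_pos: [476.4, -162.9, 107.5]
orientation: [2.225, 2.216, 0.001]
ft_force: [-0.2, 1.1, -0.5]
width: 46.9
grasp_force: 0.0
```

```bash
python3 -c "
from h import *
look('a2.png')"
```

```text
tin [542.5  85.1] [np.float64(82.29212548512253), 477, np.float64(20.419599663951995)]
[-49.6 -22. ] r 54.2 ang -156.0 73.0
[-42.7  33.2] r 54.1 ang 142.0 63.0
[20.  53.3] r 56.9 ang 69.0 65.0
[ 25.  -43.9] r 50.5 ang -60.0 75.0
[58.2  0.3] r 58.2 ang 0.0 62.5
```

View pics/a2.png

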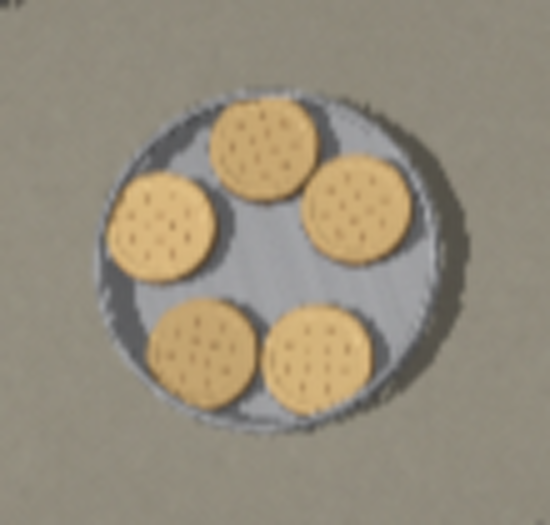

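>>> servo_tool(
  rows=[
    [0, 0, 0, 0.3, 0.03, 0, 0],
    [0, 0, 0, 0.6, 0.06, 0, 0],
    [0, 0, 0, 0.9, 0.1, 0.1, 0],
    [0, 0, 0, 1, 0.115, 0.2, 0],
  ],
)

```text
t: 6.05
ee_pos: [501.2, 42.3, 67.1]
orientation: [2.218, 2.223, 0.003]
ft_force: [-0.1, 0.5, 0.0]
width: 17.8
grasp_force: 0.0
```

>>> servo_tool(
  rows=[
    [0, 0, 0, 0.2, 0, 0, 0],
    [0, 0, 0, 0.4, 0, 0.1, 0],
    [0, 0, 0, 0.4, 0, 0.2, 0],
    [0, 0, 0, 0.4, 0, 0.23, 0],
    [0, 0, 0, 0.4, 0, 0.24, 0],
  ],
)

```text
t: 6.68
ee_pos: [500.4, 119.0, 18.8]
orientation: [-2.223, -2.22, 0.0]
ft_force: [0.3, -0.1, 0.5]
width: 0.6
grasp_force: 0.0
```

>>> servo_tool(
  rows=[
    [0, 0, 0, 0, 0, 0.003, 0],
    [0, 0, 0, 0, 0, 0.006, 0],
    [0, 0, 0, 0, 0, 0.006, 0],
  ],
)

```text
t: 7.05
ee_pos: [500.7, 118.8, 18.0]
orientation: [2.223, 2.22, 0.001]
ft_force: [0.1, -0.1, -0.0]
width: 0.3
grasp_force: 0.0
```

>>> servo_tool(
  rows=[
    [0, 0, 0, 0, 0, 0.002, 0],
    [0, 0, 0, 0, 0, 0.004, 0],
  ],
)

```text
t: 7.3
ee_pos: [500.4, 119.0, 16.9]
orientation: [2.223, 2.22, 0.0]
ft_force: [-0.2, -0.3, 0.1]
width: 0.3
grasp_force: 0.0
```

>>> servo_tool(
  rows=[
    [0, 0, 0, 0, 0, 0.002, 0],
    [0, 0, 0, 0, 0, 0.004, 0],
  ],
)

```text
t: 7.55
ee_pos: [500.4, 119.0, 16.3]
orientation: [-2.222, -2.22, 0.0]
ft_force: [-2.1, -0.9, 11.0]
width: 0.1
grasp_force: 5.1
```

>>> servo_tool(
  rows=[
    [0, 0, 0, 0, 0, 0.002, 0],
    [0, 0, 0, 0, 0, 0.003, 0],
  ],
)

```text
t: 7.8
ee_pos: [500.4, 119.0, 16.3]
orientation: [2.222, 2.22, 0.0]
ft_force: [-3.3, -0.6, 15.5]
width: 0.7
grasp_force: 7.8
```

>>> servo_tool(
  rows=[
    [0, 0, 0, 0.02, 0.01, -0.001, 0],
    [0, 0, 0, 0.045, 0.03, -0.001, 0],
    [0, 0, 0, 0.065, 0.05, -0.001, 0],
    [0, 0, 0, 0.08, 0.07, -0.001, 0],
    [0, 0, 0, 0.08, 0.07, -0.001, 0],
  ],
)

```text
t: 8.43
ee_pos: [515.3, 135.2, 16.4]
orientation: [2.222, 2.22, 0.002]
ft_force: [0.0, -0.1, 7.7]
width: 0.6
grasp_force: 4.2
```

>>> servo_tool(
  rows=[
    [0, 0, 0, 0, 0, -0.07, 0],
    [0, 0, 0, -0.18, -0.05, -0.07, 0],
    [0, 0, 0, -0.355, -0.107, -0.07, 0],
    [0, 0, 0, -0.355, -0.107, -0.03, 0],
    [0, 0, 0, -0.355, -0.107, -0.012, 0],
  ],
)

```text
t: 9.05
ee_pos: [493.4, 64.3, 17.9]
orientation: [2.223, 2.219, 0.001]
ft_force: [-0.3, 0.8, 0.1]
width: 0.4
grasp_force: 0.0
```

>>> servo_tool(
  rows=[
    [0, 0, 0, 0, 0, 0.002, 0],
    [0, 0, 0, 0, 0, 0.004, 0],
  ],
)

```text
t: 9.3
ee_pos: [493.2, 64.7, 17.1]
orientation: [2.221, 2.221, 0.0]
ft_force: [-0.0, 0.1, 0.5]
width: -0.0
grasp_force: 0.0
```

>>> servo_tool(
  rows=[
    [0, 0, 0, 0, 0, 0.002, 0],
    [0, 0, 0, 0, 0, 0.004, 0],
  ],
)

```text
t: 9.55
ee_pos: [493.2, 64.5, 16.8]
orientation: [2.222, 2.221, 0.001]
ft_force: [-2.2, 2.2, 9.6]
width: 0.7
grasp_force: 5.0
```

>>> servo_tool(
  rows=[
    [0, 0, 0, 0.02, -0.015, 0.001, 0],
    [0, 0, 0, 0.045, -0.03, 0.001, 0],
    [0, 0, 0, 0.07, -0.038, 0.001, 0],
    [0, 0, 0, 0.095, -0.042, 0.001, 0],
    [0, 0, 0, 0.1, -0.042, 0.001, 0],
    [0, 0, 0, 0.1, -0.042, -0.08, 0],
    [0, 0, 0, 0.1, -0.042, -0.3, 70],
  ],
)

```text
t: 10.42
ee_pos: [482.6, 83.9, 76.1]
orientation: [-2.22, -2.218, 0.006]
ft_force: [1.7, -0.4, 0.8]
width: 7.2
grasp_force: 0.0
```

>>> servo_tool(
  rows=[
    [0, 0, 0, -0.3, -0.02, -0.1, 70],
    [0, 0, 0, -0.6, -0.04, -0.2, 70],
    [0, 0, 0, -0.9, -0.05, -0.2, 70],
    [0, 0, 0, -1, -0.05, -0.2, 70],
  ],
)

```text
t: 10.92
ee_pos: [474.0, -118.7, 117.7]
orientation: [2.225, 2.216, 0.001]
ft_force: [0.3, 0.9, 0.3]
width: 47.1
grasp_force: 0.0
```

>>> servo_tool(
  rows=[
    [0, 0, 0, -0.3, -0.02, 0, 70],
    [0, 0, 0, -0.6, -0.02, 0, 70],
    [0, 0, 0, -0.8, -0.02, 0, 70],
    [0, 0, 0, -0.8, -0.02, 0.1, 70],
  ],
)

```text
t: 11.42
ee_pos: [471.1, -279.4, 98.2]
orientation: [2.223, 2.213, 0.002]
ft_force: [0.3, 0.5, -0.2]
width: 69.5
grasp_force: 0.0
```

```bash
python3 -c "
from h import *
look(None)"
```

```text
tin [542.7  84.9] [np.float64(82.32141677447581), 475, np.float64(20.384611870886808)]
[-55.   -3.9] r 55.1 ang -176.0 76.0
[-28.1  46.4] r 54.2 ang 121.0 57.0
[25.1 50.9] r 56.7 ang 64.0 63.0
[ 24.7 -43.7] r 50.2 ang -61.0 75.0
[57.7  0.3] r 57.7 ang 0.0 66.0
```

>>> servo_tool(
  rows=[
    [0, 0, 0, 0.02, 0, 0.2, 70],
    [0, 0, 0, 0.02, 0, 0.34, 70],
    [0, 0, 0, 0.02, 0, 0.39, 70],
    [0, 0, 0, 0.02, 0, 0.39, 40],
    [0, 0, 0, 0.02, 0, 0.39, 40],
    [0, 0, 0, 0.02, 0, 0.39, 40],
    [0, 0, 0, 0.02, 0, 0.39, 40],
  ],
)

```text
t: 12.35
ee_pos: [470.8, -272.3, 19.4]
orientation: [2.221, 2.219, 0.001]
ft_force: [-0.2, 1.7, 6.3]
width: 54.9
grasp_force: 30.0
```

>>> servo_tool(
  rows=[
    [0, 0, 0, 0, 0, -0.05, 40],
    [0, 0, 0, 0, 0, -0.15, 40],
    [0, 0, 0, 0.05, 0, -0.25, 40],
  ],
)

```text
t: 12.72
ee_pos: [470.2, -262.3, 69.4]
orientation: [2.223, 2.219, 0.0]
ft_force: [1.3, -0.1, -0.3]
width: 54.9
grasp_force: 30.0
```

>>> servo_tool(
  rows=[
    [0, 0, 0, -0.05, 0, 0.15, 40],
    [0, 0, 0, -0.05, 0, 0.23, 40],
    [0, 0, 0, -0.05, 0, 0.249, 40],
    [0, 0, 0, -0.05, 0, 0.249, 70],
    [0, 0, 0, -0.05, 0, 0.249, 70],
    [0, 0, 0, -0.05, 0, 0, 70],
  ],
)

```text
t: 13.48
ee_pos: [467.9, -270.5, 66.1]
orientation: [-2.218, -2.215, 0.003]
ft_force: [-0.0, -0.1, 0.5]
width: 70.1
grasp_force: 0.0
```

>>> servo_tool(
  rows=[
    [0, 0, 0, 0.3, 0.15, -0.1, 0],
    [0, 0, 0, 0.6, 0.3, -0.1, 0],
    [0, 0, 0, 0.9, 0.4, -0.1, 0],
    [0, 0, 0, 1, 0.48, -0.1, 0],
  ],
)

```text
t: 13.98
ee_pos: [566.8, -69.2, 88.9]
orientation: [2.22, 2.223, 0.0]
ft_force: [0.3, 0.4, 0.2]
width: 33.4
grasp_force: 0.0
```

>>> servo_tool(
  rows=[
    [0, 0, 0, 0.3, 0, 0.05, 0],
    [0, 0, 0, 0.55, 0, 0.15, 0],
    [0, 0, 0, 0.55, 0, 0.28, 0],
    [0, 0, 0, 0.55, 0, 0.34, 0],
    [0, 0, 0, 0.55, 0, 0.35, 0],
  ],
)

```text
t: 14.6
ee_pos: [566.2, 37.6, 18.0]
orientation: [-2.223, -2.219, 0.001]
ft_force: [-0.6, 1.1, 2.6]
width: 0.4
grasp_force: 0.8
```

>>> servo_tool(
  rows=[
    [0, 0, 0, 0, 0, 0.003, 0],
    [0, 0, 0, 0, 0, 0.005, 0],
  ],
)

```text
t: 14.85
ee_pos: [567.1, 37.4, 18.1]
orientation: [2.223, 2.219, 0.001]
ft_force: [-0.6, 0.2, -0.4]
width: 0.4
grasp_force: 0.0
```

>>> servo_tool(
  rows=[
    [0, 0, 0, 0, 0, 0.002, 0],
    [0, 0, 0, 0, 0, 0.004, 0],
  ],
)

```text
t: 15.1
ee_pos: [567.1, 37.5, 17.9]
orientation: [2.222, 2.219, 0.001]
ft_force: [-3.3, -2.4, 13.2]
width: 0.4
grasp_force: 6.6
```

>>> servo_tool(
  rows=[
    [0, 0, 0, -0.02, 0.012, -0.001, 0],
    [0, 0, 0, -0.035, 0.022, -0.001, 0],
    [0, 0, 0, -0.03, 0.038, -0.001, 0],
    [0, 0, 0, -0.024, 0.048, -0.001, 0],
    [0, 0, 0, -0.024, 0.048, -0.001, 0],
    [0, 0, 0, -0.024, 0.048, -0.1, 0],
    [0, 0, 0, -0.024, 0.048, -0.3, 70],
  ],
)

```text
t: 15.98
ee_pos: [575.2, 33.0, 77.0]
orientation: [-2.222, -2.219, 0.003]
ft_force: [0.8, 0.6, 0.5]
width: 6.8
grasp_force: 0.0
```

>>> servo_tool(
  rows=[
    [0, 0, 0, -0.3, -0.15, -0.1, 70],
    [0, 0, 0, -0.6, -0.3, -0.1, 70],
    [0, 0, 0, -0.9, -0.45, -0.1, 70],
    [0, 0, 0, -1, -0.5, -0.1, 70],
  ],
)

```text
t: 16.48
ee_pos: [474.9, -169.0, 98.0]
orientation: [2.223, 2.217, 0.001]
ft_force: [0.5, 0.2, 0.4]
width: 47.1
grasp_force: 0.0
```

```bash
python3 -c "
from h import *
look(None)
p,d=grab('top')
for u,v,a in biscuits('top',p,(315,185,420,250))[0]: print(ray('top',u,v,28).round(1))
print(ctrl.get_obs()['ee_pos'])"
```

```text
tin [542.3  85.4] [np.float64(82.2614419784674), 483, np.float64(20.449630228712216)]
[-54.7  -4.3] r 54.8 ang -175.0 75.0
[-27.7  45.7] r 53.4 ang 121.0 56.0
[25.7 50.2] r 56.3 ang 63.0 64.5
[ 33.  -46.7] r 57.2 ang -55.0 73.0
[58.   1.3] r 58.1 ang 1.0 62.5
[ 474.72386062 -169.64299671   97.82587644]
```

>>> servo_tool(
  rows=[
    [0, 0, 0, -0.3, -0.02, 0, 70],
    [0, 0, 0, -0.53, -0.02, 0.05, 70],
    [0, 0, 0, -0.53, -0.02, 0.2, 70],
    [0, 0, 0, -0.53, -0.02, 0.34, 70],
    [0, 0, 0, -0.53, -0.02, 0.39, 70],
    [0, 0, 0, -0.53, -0.02, 0.39, 40],
    [0, 0, 0, -0.53, -0.02, 0.39, 40],
    [0, 0, 0, -0.53, -0.02, 0.39, 40],
    [0, 0, 0, -0.53, -0.02, 0.3, 40],
  ],
)

```text
t: 17.7
ee_pos: [471.2, -272.3, 36.8]
orientation: [-2.221, -2.219, 0.001]
ft_force: [0.1, 0.7, -0.4]
width: 55.1
grasp_force: 30.0
```

>>> servo_tool(
  rows=[
    [0, 0, 0, 0, 0, -0.2, 40],
    [0, 0, 0, 0.3, 0.1, -0.25, 40],
    [0, 0, 0, 0.6, 0.2, -0.25, 40],
    [0, 0, 0, 0.9, 0.3, -0.25, 40],
    [0, 0, 0, 1, 0.365, -0.25, 40],
  ],
)

```text
t: 18.32
ee_pos: [545.8, -70.0, 88.3]
orientation: [2.219, 2.223, 0.002]
ft_force: [-0.7, -0.4, 0.1]
width: 55.3
grasp_force: 30.0
```

>>> servo_tool(
  rows=[
    [0, 0, 0, 0.3, 0, 0, 40],
    [0, 0, 0, 0.6, 0, 0.05, 40],
    [0, 0, 0, 0.775, -0.01, 0.15, 40],
    [0, 0, 0, 0.775, -0.01, 0.22, 40],
    [0, 0, 0, 0.775, -0.01, 0.22, 40],
  ],
)

```text
t: 18.95
ee_pos: [542.6, 81.7, 42.5]
orientation: [-2.222, -2.22, 0.002]
ft_force: [-0.3, -0.4, -0.2]
width: 54.9
grasp_force: 30.0
```

```bash
python3 -c "
from h import *
q,e=grab('side')
print(ctrl.get_obs()['ee_pos'])
cv2.imwrite('pics/a3.png',cv2.resize(cv2.cvtColor(q[110:210,200:310],cv2.COLOR_RGB2BGR),None,fx=5,fy=5,interpolation=2))"
```

```text
[543.1735549   81.31322953  42.97222657]
```

View pics/a3.png

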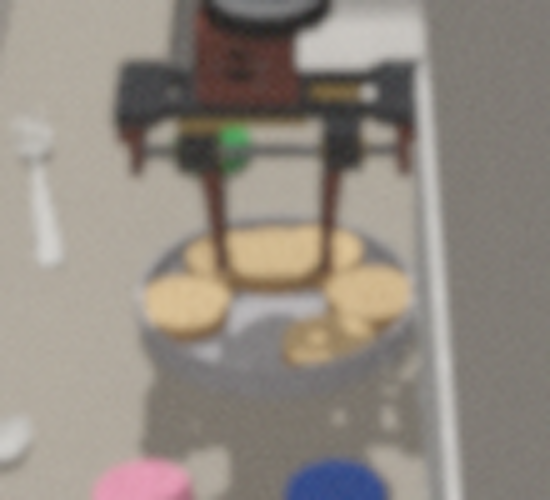

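The picture shows F held level above the tin. Its front top edge is at full px (255,165) and its front bottom edge at about (255,168). C and A are out at the wall and the centre hole is below.

```bash
python3 -c "
from h import *
for v,z in((165,50),(167.7,39)): print(ray('side',255,v,z).round(1)+[0,28,0])
print(ray('side',243.5,165,44).round(1),ray('side',265.5,165,44).round(1))
q,e=grab('side');P=pts('side',e)
print(P[150:170:2,255].round(1))
for _ in range(5): print(ctrl.get_obs()['ee_pos'].round(1))
"
```

```text
[546.1  82.3  50. ]
[545.9  84.2  39. ]
[511.3  63.8  44. ] [577.4  62.8  44. ]
[[542.3 223.1  -2.3]
 [542.5 211.4  -2.9]
 [543.6 167.7  16.9]
 [545.4 103.3  50.4]
 [545.5  94.2  49. ]
 [545.7  81.6  49.9]
 [545.9  69.3  50.8]
 [546.   60.1  49.7]
 [546.2  51.2  48.5]
 [546.   50.6  41.8]]
[543.5  81.1  43.2]
[543.5  81.1  43.2]
[543.5  81.1  43.2]
[543.5  81.1  43.2]
[543.5  81.1  43.2]
```

>>> servo_tool(
  rows=[
    [0, 0, 0, 0, 0.003, 0.05, 40],
    [0, 0, 0, 0, 0.003, 0.095, 40],
    [0, 0, 0, 0, 0.003, 0.1, 40],
  ],
)

```text
t: 19.42
ee_pos: [543.0, 81.7, 21.7]
orientation: [-2.223, -2.219, 0.002]
ft_force: [-0.8, 1.0, 1.2]
width: 55.6
grasp_force: 30.0
```

>>> servo_tool(
  rows=[
    [0, 0, 0, 0, 0, 0.005, 40],
    [0, 0, 0, 0, 0, 0.01, 40],
  ],
)

```text
t: 19.68
ee_pos: [543.6, 82.3, 20.7]
orientation: [-2.222, -2.22, 0.0]
ft_force: [-2.3, 1.6, 4.0]
width: 55.1
grasp_force: 30.0
```

>>> servo_tool(
  rows=[
    [0, 0, 0, 0, 0, 0.003, 40],
    [0, 0, 0, 0, 0, 0.005, 40],
  ],
)

```text
t: 19.92
ee_pos: [543.6, 82.4, 19.8]
orientation: [-2.222, -2.22, -0.0]
ft_force: [-2.7, 1.6, 5.2]
width: 54.9
grasp_force: 30.0
```

>>> servo_tool(
  rows=[
    [0, 0, 0, 0, 0, 0, 40],
    [0, 0, 0, 0, 0, 0.003, 40],
  ],
)

```text
t: 20.18
ee_pos: [543.6, 82.4, 19.1]
orientation: [-2.222, -2.22, -0.0]
ft_force: [-3.5, 2.2, 3.9]
width: 55.0
grasp_force: 30.0
```

>>> servo_tool(
  rows=[
    [0, 0, 0, 0, 0, 0, 64],
    [0, 0, 0, 0, 0, 0, 64],
    [0, 0, 0, 0, 0, -0.05, 64],
    [0, 0, 0, 0, 0, -0.08, 0],
    [0, 0, 0, 0, 0, -0.08, 0],
    [0, 0, 0, 0, 0, -0.08, 0],
    [0, 0, 0, 0, 0, -0.06, 0],
    [0, 0, 0, 0, 0, -0.03, 0],
    [0, 0, 0, 0, 0, -0.02, 0],
  ],
)

```text
t: 21.3
ee_pos: [543.2, 82.1, 22.2]
orientation: [-2.222, -2.22, 0.002]
ft_force: [-0.3, -0.3, 0.0]
width: 7.5
grasp_force: 0.0
```

```bash
python3 -c "
from h import *
q,e=grab('side');print(ctrl.get_obs()['ee_pos'],ctrl.get_obs()['ft_force'])
cv2.imwrite('pics/a4.png',cv2.resize(cv2.cvtColor(q[110:210,200:310],cv2.COLOR_RGB2BGR),None,fx=5,fy=5,interpolation=2))"
```

```text
[543.21513806  82.12000213  22.15139708] [-4.85556391e-04  1.02379451e+00 -1.68357714e-01]
```

View pics/a4.png

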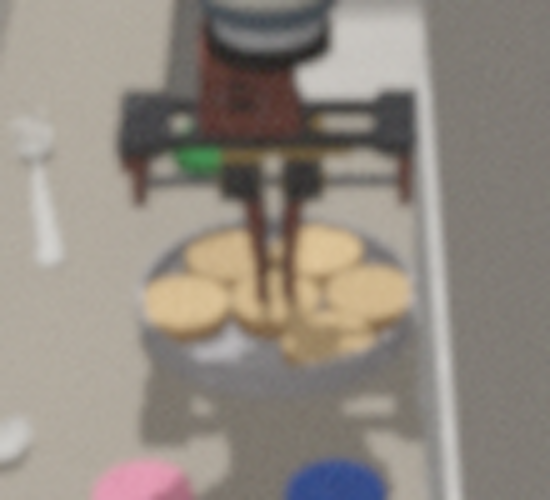

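F sits in the middle at about crop (275,300), seemingly level with the others. I'll press down to feel its top.

>>> servo_tool(
  rows=[
    [0, 0, 0, 0, 0, 0.01, 0],
    [0, 0, 0, 0, 0, 0.017, 0],
    [0, 0, 0, 0, 0, 0.022, 0],
  ],
)

```text
t: 21.72
ee_pos: [543.8, 82.2, 18.6]
orientation: [2.222, 2.22, 0.0]
ft_force: [-0.1, -0.4, -0.2]
width: 0.5
grasp_force: 0.0
```

>>> servo_tool(
  rows=[
    [0, 0, 0, 0, 0, 0.002, 0],
    [0, 0, 0, 0, 0, 0.004, 0],
  ],
)

```text
t: 21.98
ee_pos: [543.8, 82.2, 18.3]
orientation: [2.223, 2.22, 0.0]
ft_force: [-3.0, 0.7, 9.8]
width: 0.9
grasp_force: 4.7
```

>>> servo_tool(
  rows=[
    [0, 0, 0, -0.02, -0.01, 0.001, 0],
    [0, 0, 0, -0.05, -0.025, 0.001, 0],
    [0, 0, 0, -0.08, -0.04, 0.001, 0],
    [0, 0, 0, -0.11, -0.055, 0.001, 0],
    [0, 0, 0, -0.14, -0.07, 0.001, 0],
  ],
)

```text
t: 22.6
ee_pos: [530.5, 54.1, 18.1]
orientation: [2.222, 2.219, 0.003]
ft_force: [1.5, 2.0, 4.8]
width: 0.5
grasp_force: 2.1
```

>>> servo_tool(
  rows=[
    [0, 0, 0, -0.03, -0.015, 0, 0],
    [0, 0, 0, -0.06, -0.03, 0, 0],
    [0, 0, 0, -0.09, -0.045, 0, 0],
    [0, 0, 0, -0.115, -0.058, 0, 0],
    [0, 0, 0, -0.12, -0.062, 0, 0],
  ],
)

```text
t: 23.22
ee_pos: [516.9, 29.8, 17.5]
orientation: [-2.223, -2.22, 0.001]
ft_force: [0.4, 0.8, 0.5]
width: 0.3
grasp_force: 0.0
```

>>> servo_tool(
  rows=[
    [0, 0, 0, 0, 0, -0.1, 0],
    [0, 0, 0, -0.1, 0, -0.3, 0],
    [0, 0, 0, -0.4, 0, -0.4, 0],
    [0, 0, 0, -0.7, 0, -0.4, 0],
    [0, 0, 0, -1, 0, -0.4, 0],
  ],
)

```text
t: 23.85
ee_pos: [517.3, -171.6, 98.2]
orientation: [2.221, 2.22, 0.001]
ft_force: [1.1, 0.2, -0.2]
width: 0.2
grasp_force: 0.0
```

```bash
python3 -c "
from h import *
look('a5.png')"
```

```text
tin [542.2  85.3] [np.float64(82.31557122064953), 484, np.float64(20.2705340635141)]
[-54.2  -4.1] r 54.4 ang -176.0 69.0
[-27.5  45.7] r 53.4 ang 121.0 54.0
[ 1.3 -2.4] r 2.8 ang -62.0 74.5
[26.  50.1] r 56.4 ang 63.0 59.0
[ 32.8 -45.3] r 55.9 ang -54.0 71.5
[58.   2.1] r 58.1 ang 2.0 57.5
```

View pics/a5.png

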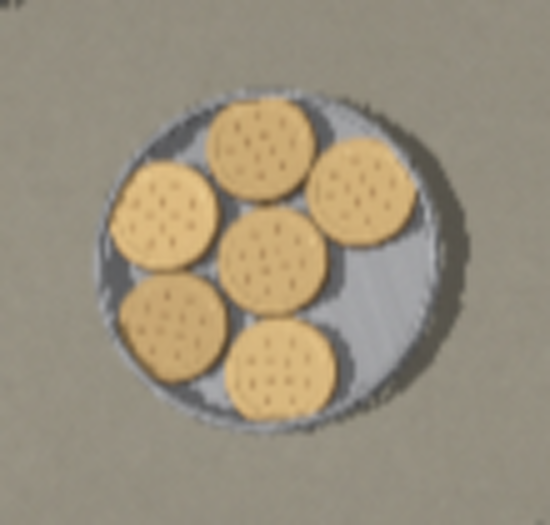

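The picture shows F flat in the middle at crop (272,260), with five round the wall and the free slot lower right at (385,320). A middle biscuit can't pass between two ring ones, so F stays in the middle. G will go into the slot from above, outer edge first. First I'll widen the slot by nudging A.

>>> servo_tool(
  rows=[
    [0, 0, 0, 0.3, -0.05, 0, 0],
    [0, 0, 0, 0.6, -0.1, 0, 0],
    [0, 0, 0, 0.9, -0.145, 0, 0],
    [0, 0, 0, 1, -0.145, 0, 0],
  ],
)

```text
t: 24.4
ee_pos: [487.0, 33.1, 97.5]
orientation: [-2.219, -2.223, 0.001]
ft_force: [0.4, 0.4, -0.1]
width: 0.5
grasp_force: 0.0
```

>>> servo_tool(
  rows=[
    [0, 0, 0, 0.265, 0, 0.1, 0],
    [0, 0, 0, 0.265, 0, 0.3, 0],
    [0, 0, 0, 0.265, 0, 0.38, 0],
    [0, 0, 0, 0.265, 0, 0.395, 0],
    [0, 0, 0, 0.265, 0, 0.4, 0],
  ],
)

```text
t: 25.02
ee_pos: [488.8, 82.8, 18.1]
orientation: [2.223, 2.219, 0.001]
ft_force: [-0.1, -0.4, 0.3]
width: 0.5
grasp_force: 0.0
```

>>> servo_tool(
  rows=[
    [0, 0, 0, 0, 0, 0.003, 0],
    [0, 0, 0, 0, 0, 0.006, 0],
  ],
)

```text
t: 25.28
ee_pos: [488.9, 83.0, 17.1]
orientation: [2.223, 2.219, 0.002]
ft_force: [-0.1, 0.3, 1.0]
width: 0.1
grasp_force: 0.0
```

>>> servo_tool(
  rows=[
    [0, 0, 0, 0, 0, 0.003, 0],
    [0, 0, 0, 0, 0, 0.006, 0],
    [0, 0, 0, 0.01, -0.004, 0.006, 0],
    [0, 0, 0, 0.02, -0.006, 0.006, 0],
    [0, 0, 0, 0.025, -0.006, 0.006, 0],
    [0, 0, 0, 0.027, -0.006, 0.006, 0],
  ],
)

```text
t: 26.02
ee_pos: [488.9, 88.4, 16.8]
orientation: [2.22, 2.219, 0.004]
ft_force: [-0.7, -3.3, 13.4]
width: 0.3
grasp_force: 7.1
```

>>> servo_tool(
  rows=[
    [0, 0, 0, 0, 0, -0.08, 0],
    [0, 0, 0, 0, 0, -0.3, 70],
    [0, 0, 0.145, -0.3, 0, -0.4, 70],
    [0, 0, 0.145, -0.6, 0, -0.4, 70],
    [0, 0, 0.29, -0.9, -0.02, -0.4, 70],
    [0, 0, 0.29, -1, -0.02, -0.4, 70],
  ],
)

```text
t: 26.78
ee_pos: [482.6, -114.1, 96.1]
orientation: [2.654, 1.68, 0.001]
ft_force: [0.6, -0.2, -0.3]
width: 46.8
grasp_force: 0.0
```

>>> servo_tool(
  rows=[
    [0, 0, 0, -0.28, 0.14, 0, 70],
    [0, 0, 0, -0.56, 0.28, 0, 70],
    [0, 0, 0, -0.84, 0.42, 0, 70],
    [0, 0, 0, -1, 0.5, 0, 70],
    [0, 0, 0, -1, 0.55, 0, 70],
  ],
)

```text
t: 27.4
ee_pos: [497.8, -341.4, 95.9]
orientation: [2.652, 1.683, 0.0]
ft_force: [-0.4, 0.7, 0.2]
width: 70.1
grasp_force: 0.0
```

>>> servo_tool(
  rows=[
    [0, 0, 0, -0.245, 0.05, 0, 70],
    [0, 0, 0, -0.245, 0.05, 0, 70],
  ],
)

```text
t: 27.65
ee_pos: [486.7, -388.9, 95.7]
orientation: [2.65, 1.686, 0.0]
ft_force: [-0.1, 0.7, -0.4]
width: 69.9
grasp_force: 0.0
```

```bash
python3 -c "
from h import *
look(None)
q,e=grab('side')
for _ in range(3): print(ctrl.get_obs()['ee_pos'])
cv2.imwrite('pics/a6.png',cv2.resize(cv2.cvtColor(q[220:320,160:270],cv2.COLOR_RGB2BGR),None,fx=5,fy=5,interpolation=2))"
```

```text
tin [542.2  85.1] [np.float64(82.16683943740657), 487, np.float64(20.185006405033654)]
[-54.5   1.9] r 54.6 ang 178.0 69.5
[-25.8  46.5] r 53.1 ang 119.0 59.5
[ 1.3 -2.3] r 2.7 ang -60.0 73.5
[27.7 48.5] r 55.8 ang 60.0 66.0
[ 33. -45.] r 55.8 ang -54.0 70.5
[58.   2.9] r 58.1 ang 3.0 54.0
[ 486.53878257 -386.5027604    95.23056291]
[ 486.53878257 -386.5027604    95.23056291]
[ 486.53878257 -386.5027604    95.23056291]
```

View pics/a6.png

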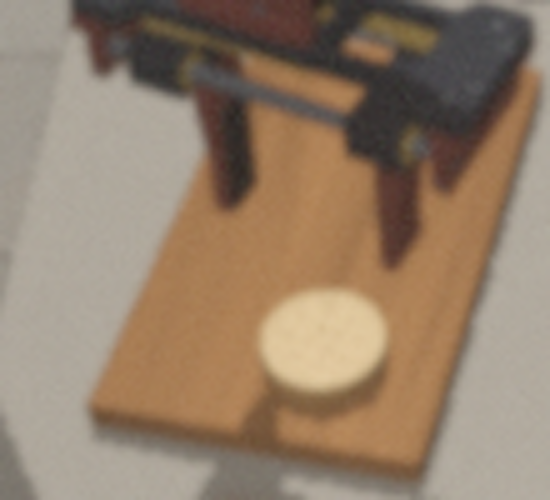

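The side view shows G's top at full px (225,287.6). The fingertip midpoint is at (222.3,267.6).

```bash
python3 -c "
from h import *
print(ray('side',225,287.6,28),ray('side',222.3,267.6,95.5))"
```

```text
[ 487.2585342  -394.16892311   28.        ] [ 486.10670037 -398.09786794   95.5       ]
```

>>> servo_tool(
  rows=[
    [0, 0, 0, -0.016, 0.006, 0.2, 70],
    [0, 0, 0, -0.016, 0.006, 0.33, 70],
    [0, 0, 0, -0.016, 0.006, 0.38, 70],
    [0, 0, 0, -0.016, 0.006, 0.38, 40],
    [0, 0, 0, -0.016, 0.006, 0.38, 40],
    [0, 0, 0, -0.016, 0.006, 0.38, 40],
    [0, 0, 0, -0.016, 0.006, 0.3, 40],
  ],
)

```text
t: 28.62
ee_pos: [485.7, -390.7, 35.3]
orientation: [-2.648, -1.688, 0.001]
ft_force: [0.1, 0.0, -0.7]
width: 54.8
grasp_force: 30.0
```

>>> servo_tool(
  rows=[
    [0, 0, 0, 0, 0, -0.25, 40],
    [0, 0, 0, 0.3, -0.15, -0.3, 40],
    [0, 0, 0, 0.6, -0.3, -0.3, 40],
    [0, 0, 0, 0.9, -0.45, -0.3, 40],
    [0, 0, 0, 1, -0.5, -0.3, 40],
    [0, 0, 0, 1, -0.5, -0.3, 40],
  ],
)

```text
t: 29.38
ee_pos: [480.2, -165.7, 96.4]
orientation: [2.646, 1.692, 0.001]
ft_force: [-0.4, -1.5, -0.7]
width: 55.2
grasp_force: 30.0
```

>>> servo_tool(
  rows=[
    [0, 0, 0, 0.3, -0.05, 0, 40],
    [0, 0, 0, 0.6, -0.15, 0, 40],
    [0, 0, 0, 0.9, -0.255, 0, 40],
    [0, 0, 0, 1, -0.255, 0.15, 40],
    [0, 0, 0, 1, -0.255, 0.25, 40],
    [0, 0, 0, 1, -0.255, 0.25, 40],
  ],
)

```text
t: 30.12
ee_pos: [518.3, 34.5, 44.7]
orientation: [-2.649, -1.688, 0.002]
ft_force: [0.9, -0.5, -0.2]
width: 54.8
grasp_force: 30.0
```

```bash
python3 -c "
from h import *
q,e=grab('side');print(ctrl.get_obs()['ee_pos'])
P=pts('side',e);m=(P[...,2]>40)&(P[...,2]<60)&(e>0)&(abs(P[...,1]-40)<45)&(abs(P[...,0]-521)<50)
h=cv2.cvtColor(q,cv2.COLOR_RGB2HSV);m&=(h[...,0]>10)&(h[...,0]<28)&(h[...,1]>70)&(h[...,2]>165)
t=P[m];print(len(t),np.percentile(t,[2,50,98],axis=0))"
```

```text
[518.7765327   34.40126581  45.42838353]
121 [[495.65117511   8.85522664  45.05236114]
 [519.97489705  34.38841556  49.03483793]
 [537.93377848  55.37567418  52.35585829]]
```

>>> servo_tool(
  rows=[
    [0, 0, 0, 0.03, -0.01, 0.03, 40],
    [0, 0, 0, 0.03, -0.01, 0.07, 40],
    [0, 0, 0, 0.03, -0.01, 0.085, 40],
    [0, 0, 0, 0.03, -0.01, 0.095, 40],
  ],
)

```text
t: 30.68
ee_pos: [519.0, 41.4, 26.0]
orientation: [-2.649, -1.688, 0.0]
ft_force: [-0.1, 0.1, 0.4]
width: 54.8
grasp_force: 30.0
```

>>> servo_tool(
  rows=[
    [0, 0, 0, 0, 0, 0.005, 40],
    [0, 0, 0, 0, 0, 0.01, 40],
  ],
)

```text
t: 30.92
ee_pos: [519.2, 41.5, 24.2]
orientation: [2.649, 1.688, 0.0]
ft_force: [-0.3, -0.3, -0.8]
width: 55.1
grasp_force: 30.0
```

>>> servo_tool(
  rows=[
    [0, 0, 0, 0, 0, 0.004, 40],
    [0, 0, 0, 0, 0, 0.007, 40],
  ],
)

```text
t: 31.18
ee_pos: [519.2, 41.4, 23.0]
orientation: [2.649, 1.688, 0.0]
ft_force: [0.0, -0.9, 2.9]
width: 55.0
grasp_force: 30.0
```

>>> servo_tool(
  rows=[
    [0, 0, 0, 0, 0, 0.002, 40],
    [0, 0, 0, 0, 0, 0.004, 40],
  ],
)

```text
t: 31.42
ee_pos: [519.2, 41.4, 22.1]
orientation: [2.649, 1.688, 0.0]
ft_force: [-0.4, -1.3, 2.7]
width: 55.0
grasp_force: 30.0
```

>>> servo_tool(
  rows=[
    [0, 0, 0, 0, 0, 0.003, 40],
    [0, 0, 0, 0, 0, 0.006, 40],
  ],
)

```text
t: 31.68
ee_pos: [519.2, 41.5, 20.8]
orientation: [2.649, 1.688, 0.0]
ft_force: [-0.5, -1.6, 3.6]
width: 54.8
grasp_force: 30.0
```

>>> servo_tool(
  rows=[
    [0, 0, 0, 0, 0, 0.002, 40],
    [0, 0, 0, 0, 0, 0.004, 40],
  ],
)

```text
t: 31.92
ee_pos: [519.2, 41.5, 20.0]
orientation: [2.649, 1.688, 0.0]
ft_force: [-0.3, 0.1, 3.5]
width: 55.0
grasp_force: 30.0
```

>>> servo_tool(
  rows=[
    [0, 0, 0, 0, 0, 0, 64],
    [0, 0, 0, 0, 0, 0, 64],
    [0, 0, 0, 0, 0, -0.1, 64],
    [0, 0, 0, 0.1, 0, -0.25, 64],
    [0, 0, 0, 0.1, -0.5, -0.4, 0],
    [0, 0, 0, 0, -1, -0.4, 0],
    [0, 0, 0, 0, -1, -0.4, 0],
  ],
)

```text
t: 32.8
ee_pos: [352.3, 121.4, 98.8]
orientation: [-2.65, -1.688, -0.001]
ft_force: [0.3, -0.1, -0.2]
width: 37.5
grasp_force: 0.0
```

```bash
python3 -c "
from h import *
look('a7.png')
p,d=grab('top');P=pts('top',d)
q,e=grab('side')
a=cv2.resize(p[165:240,165:245],None,fx=5,fy=5,interpolation=2);b=cv2.resize(q[140:200,220:300],None,fx=5,fy=5,interpolation=2)
cv2.imwrite('pics/a7.png',cv2.cvtColor(np.vstack([a[:300],b[:300]])[:600],cv2.COLOR_RGB2BGR))
print(ctrl.get_obs()['ee_pos'])"
```

```text
tin [542.5  85.5] [np.float64(81.70259109514244), 514, np.float64(20.238169252752044)]
[-54.3   0.2] r 54.3 ang 180.0 78.0
[-26.   46.1] r 52.9 ang 119.0 59.5
[-23.4 -45.5] r 51.1 ang -117.0 81.0
[ 0.4 -3.4] r 3.4 ang -83.0 84.0
[27.  48.3] r 55.4 ang 61.0 64.0
[ 32.3 -45.5] r 55.8 ang -55.0 73.0
[57.5  2.2] r 57.6 ang 2.0 59.0
[350.91402951 121.18296368  98.57942932]
```

View pics/a7.png

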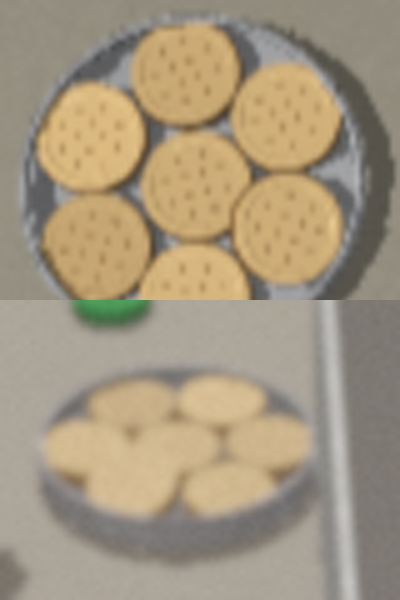

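The top crop (upper half) shows G in the slot at (288,228), slightly over F. In the side crop G at (130,480) stands raised at its inner edge, so it's tilted on F. I'll push that raised inner edge outward with closed fingers just above F.

>>> servo_tool(
  rows=[
    [0, 0, 0, 0.07, 0.3, 0, 0],
    [0, 0, 0, 0.15, 0.6, 0, 0],
    [0, 0, 0, 0.232, 0.9, 0, 0],
    [0, 0, 0, 0.232, 0.945, 0.1, 0],
    [0, 0, 0, 0.232, 0.945, 0.25, 0],
    [0, 0, 0, 0.232, 0.945, 0.25, 0],
  ],
)

```text
t: 33.7
ee_pos: [544.3, 82.5, 46.5]
orientation: [-2.649, -1.686, 0.005]
ft_force: [-0.7, 0.5, -0.3]
width: 0.3
grasp_force: 0.0
```

>>> servo_tool(
  rows=[
    [0, 0, 0, 0, 0, 0.08, 0],
    [0, 0, 0, 0, 0, 0.13, 0],
    [0, 0, 0, 0, 0, 0.137, 0],
  ],
)

```text
t: 34.08
ee_pos: [544.6, 83.3, 20.7]
orientation: [-2.649, -1.688, 0.001]
ft_force: [0.4, 0.4, -0.4]
width: 0.1
grasp_force: 0.0
```

>>> servo_tool(
  rows=[
    [0, 0, 0, -0.03, 0, 0, 0],
    [0, 0, 0, -0.045, 0, 0, 0],
    [0, 0, 0, -0.055, 0, 0, 0],
    [0, 0, 0, -0.065, 0, 0, 0],
  ],
)

```text
t: 34.58
ee_pos: [539.6, 71.3, 21.4]
orientation: [2.649, 1.688, 0.001]
ft_force: [-0.6, 0.4, -0.4]
width: 0.5
grasp_force: 0.0
```

>>> servo_tool(
  rows=[
    [0, 0, 0, -0.01, 0, 0, 0],
    [0, 0, 0, -0.02, 0, 0, 0],
    [0, 0, 0, -0.025, 0, 0, 0],
  ],
)

```text
t: 34.95
ee_pos: [538.4, 67.3, 21.5]
orientation: [2.649, 1.688, 0.004]
ft_force: [1.6, 4.0, 1.1]
width: 0.6
grasp_force: 2.4
```

>>> servo_tool(
  rows=[
    [0, 0, 0, -0.005, 0, 0, 0],
    [0, 0, 0, -0.01, 0, 0, 0],
    [0, 0, 0, -0.01, 0, 0, 0],
  ],
)

```text
t: 35.33
ee_pos: [536.6, 65.2, 21.2]
orientation: [2.649, 1.688, 0.0]
ft_force: [2.1, 2.9, 0.7]
width: 0.3
grasp_force: 2.3
```

```bash
python3 -c "
from h import *
q,e=grab('side')
cv2.imwrite('pics/a8.png',cv2.resize(cv2.cvtColor(q[140:200,220:300],cv2.COLOR_RGB2BGR),None,fx=7,fy=7,interpolation=2))
P=pts('side',e);print([ [P[v,u].round(1).tolist() for v in (166,170,174,178)] for u in (244,248)])"
```

```text
[[[510.0, 108.0, 10.7], [511.0, 82.2, 13.2], [512.4, 51.2, 19.8], [513.0, 33.2, 17.9]], [[522.9, 101.0, 15.3], [523.7, 74.7, 18.2], [524.7, 46.7, 22.9], [525.0, 31.4, 19.1]]]
```

View pics/a8.png

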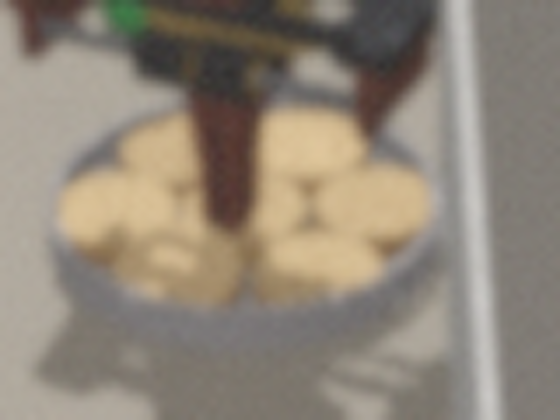

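Picture ten shows G at crop (180,265) lower now, with its inner edge still a few mm proud behind the finger. I have no views left, so from here I'll use depth and force. Next I'll press G's inner half down gently.

>>> servo_tool(
  rows=[
    [0, 0, 0, 0.01, 0, -0.03, 0],
    [0, 0, 0, -0.04, 0, -0.05, 0],
    [0, 0, 0, -0.085, 0, -0.05, 0],
    [0, 0, 0, -0.085, 0, -0.03, 0],
    [0, 0, 0, -0.085, 0, -0.015, 0],
  ],
)

```text
t: 36.0
ee_pos: [529.1, 49.4, 23.8]
orientation: [-2.65, -1.688, 0.001]
ft_force: [0.7, -0.2, -0.2]
width: 0.4
grasp_force: 0.0
```

>>> servo_tool(
  rows=[
    [0, 0, 0, 0, 0, 0.004, 0],
    [0, 0, 0, 0, 0, 0.008, 0],
  ],
)

```text
t: 36.25
ee_pos: [529.3, 49.9, 22.3]
orientation: [-2.649, -1.689, 0.0]
ft_force: [0.1, -0.2, 1.0]
width: 0.5
grasp_force: 0.0
```

>>> servo_tool(
  rows=[
    [0, 0, 0, 0, 0, 0.003, 0],
    [0, 0, 0, 0, 0, 0.006, 0],
  ],
)

```text
t: 36.5
ee_pos: [529.4, 49.8, 21.3]
orientation: [2.649, 1.689, 0.0]
ft_force: [0.0, -0.2, -0.7]
width: 0.7
grasp_force: 0.0
```

>>> servo_tool(
  rows=[
    [0, 0, 0, 0, 0, 0.003, 0],
    [0, 0, 0, 0, 0, 0.005, 0],
  ],
)

```text
t: 36.75
ee_pos: [529.4, 49.7, 20.3]
orientation: [2.649, 1.688, 0.0]
ft_force: [-0.7, -0.5, -1.1]
width: 0.5
grasp_force: 0.0
```

>>> servo_tool(
  rows=[
    [0, 0, 0, 0, 0, 0.003, 0],
    [0, 0, 0, 0, 0, 0.006, 0],
  ],
)

```text
t: 37.0
ee_pos: [529.3, 49.7, 19.1]
orientation: [2.649, 1.688, 0.0]
ft_force: [-0.1, -0.6, -0.7]
width: 0.2
grasp_force: 0.0
```

>>> servo_tool(
  rows=[
    [0, 0, 0, 0, 0, 0.003, 0],
    [0, 0, 0, 0, 0, 0.005, 0],
  ],
)

```text
t: 37.25
ee_pos: [529.3, 49.7, 18.1]
orientation: [-2.649, -1.688, 0.0]
ft_force: [0.1, -0.7, 0.4]
width: 0.6
grasp_force: 0.1
```

>>> servo_tool(
  rows=[
    [0, 0, 0, 0, 0, 0.002, 0],
    [0, 0, 0, 0, 0, 0.004, 0],
  ],
)

```text
t: 37.5
ee_pos: [529.4, 49.7, 17.5]
orientation: [2.649, 1.688, 0.0]
ft_force: [-1.2, -0.6, 3.8]
width: 0.5
grasp_force: 1.8
```

>>> servo_tool(
  rows=[
    [0, 0, 0, 0, 0, 0.001, 0],
    [0, 0, 0, 0, 0, 0.002, 0],
  ],
)

```text
t: 37.75
ee_pos: [529.4, 49.7, 17.2]
orientation: [2.649, 1.688, 0.0]
ft_force: [-1.4, -0.2, 6.3]
width: 0.7
grasp_force: 3.2
```

>>> servo_tool(
  rows=[
    [0, 0, 0, 0, 0, 0.002, 0],
    [0, 0, 0, -0.008, 0, 0.002, 0],
    [0, 0, 0, -0.016, 0, 0.002, 0],
    [0, 0, 0, -0.022, 0, 0.002, 0],
  ],
)

```text
t: 38.25
ee_pos: [527.8, 45.8, 16.6]
orientation: [2.649, 1.688, 0.001]
ft_force: [0.5, 1.2, 2.4]
width: 0.5
grasp_force: 1.3
```

>>> servo_tool(
  rows=[
    [0, 0, 0, 0, 0, -0.08, 0],
    [0, 0, 0, -0.1, 0, -0.3, 0],
    [0, 0, 0, -0.1, -0.4, -0.4, 0],
    [0, 0, 0, -0.1, -0.8, -0.4, 0],
    [0, 0, 0, -0.1, -1, -0.4, 0],
    [0, 0, 0, -0.1, -1, -0.4, 0],
  ],
)

```text
t: 39.0
ee_pos: [334.0, 112.3, 97.0]
orientation: [-2.647, -1.691, 0.003]
ft_force: [0.2, 0.2, 0.5]
width: 0.4
grasp_force: 0.0
```

```bash
cat >> h.py <<'E'
def check():
    a=[];s=None
    ds=[grab('top') for _ in range(4)]
    d=np.median([x[1] for x in ds],0);p=ds[-1][0];P=pts('top',d)
    for _ in range(3): s,*k=tin('top',d,np.array([543.,84.5]) if s is None else s)
    print('tin',s.round(1),k[0].round(1))
    w=P[235:245,140:180][...,2];z0=np.median(w)
    for u,v,ar in biscuits('top',p,(155,155,255,250))[0]:
        c=ray('top',u,v,17)[:2];o=c-s;m=np.hypot(P[...,0]-c[0],P[...,1]-c[1])<22
        Q=P[m];A=np.c_[Q[:,:2]-c,np.ones(len(Q))];f=np.linalg.lstsq(A,Q[:,2]-z0,rcond=None)[0]
        print(o.round(1),'r',np.hypot(*o).round(1),'ang',int(np.degrees(np.arctan2(o[1],o[0]))),'ztop',f[2].round(1),'slope',f[:2].round(3))
E
python3 -c "
from h import *
check()"
```

```text
tin [540.6  82.8] 82.7
[-53.8   0.7] r 53.8 ang 179 ztop 16.0 slope [ 0.013 -0.004]
[-25.6  45.7] r 52.4 ang 119 ztop 15.5 slope [ 0.003 -0.015]
[-25.3 -48.1] r 54.3 ang -117 ztop 15.7 slope [-0.004  0.01 ]
[ 2.3 -0. ] r 2.3 ang 0 ztop 17.4 slope [0.004 0.005]
[28.4 48. ] r 55.8 ang 59 ztop 16.6 slope [-0.003 -0.008]
[ 33.1 -45.6] r 56.4 ang -53 ztop 17.2 slope [0.001 0.005]
[57.8  2.3] r 57.8 ang 2 ztop 17.5 slope [-0.002  0.003]
```

All seven lie flat (slopes under 0.02, tops 15.5 to 17.5 mm) within 58 mm of the tin's centre, and the arm is clear. I'll hand it in.

```bash
python3 -c "
from h import *
print(ctrl.close_job())"
```

```text
the job is handed in; nothing more can be done
None
```

The job is handed in with all seven shortbread rounds flat in one layer in the tin, one in the middle and six round it, the furthest measured 58 mm from the tin's centre; the tin moved about 3 mm, and no verdict came back.

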